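# Put the hand punch away and slide the tool box shut

### The arm

A 6-joint arm with a two-finger parallel gripper is mounted at the origin on the work surface. World frame = base frame: x ahead of the robot, y to its left, z up, the work surface at z = 0. Lengths are in m, angles in rad, forces in N, time in s.
With the tool pointing down it reaches from about 0.35 to 1 m from the base axis. Payload 7.1 kg.
Tool frame: the origin (TCP) lies between the finger pads; the fingertips stand 22 mm ahead of it and the grasp point (between the pads) lies 3 mm ahead of it; z points along the fingers, y is the line along which they close (so a half turn about z gives the same grasp; the last joint's range is limited). The gripper opens to 85 mm and grips with 20 to 120 N. Pads are 22 mm wide; open, the fingers measure 114 mm over their backs; the gripper's body (76 mm by 85 mm) begins 54 mm behind the grasp point. The pads swing forward as they close: fully open they stand 13 mm farther back than shut.
Start: joints at [-1.279, 0.423, 1.63, -0, 1.089, -0.019], TCP at [0.191, -0.595, 0.253] pointing down, gripper open.
Joint ranges: [-3, 3], [-0.9, 2.11], [0.09, 2.58], [-1.31, 4.45], [0.11, 2.69], [-2.54, 2.54]. Speed limits (rad/s): [2.39, 2.39, 3.01, 3.14, 3.14, 3.14].

### API

Orientations are given as a rotation vector (axis times angle).
In Python, from rig import manip gives the robot as it stands. The module is installed in compiled form; this text tells all that it offers. Calls block until the motion is done:
- manip.move_to(position, orientation): joint-space move of the TCP to a pose.
- manip.servo_line(position, orientation=None, rate=0.15): straight line of the TCP; orientation=None keeps the orientation; rate is the mean speed in m/s.
- manip.set_joints(angles): joint-space move.
- manip.command_gripper(opening, f_grip=None): finger opening in m; f_grip is the grip in N (None keeps the last); returns when the fingers have stopped.
- manip.hold(seconds).
- manip.solve_ik(position, orientation): joint angles nearest the present ones, or None.
- manip.camera(name): name is "scene" or "top"; returns a dict with "image" (400x640x3 uint8, red, green, blue), "fx", "fy", "cx", "cy" (pixels), "k1" (the pictures are not rectified: a ray, as slopes to the right and down, at radius r is drawn at 1 + k1 r^2 times it, then the intrinsics apply), "cam_to_world" (4x4, takes a point from camera to world coordinates). Camera axes: x right, y down, z forward; pixel columns grow to the right and rows downward; lengths in m; the calibration is good to about 2 mm. A picture is of the moment at which its call begins. There is no depth.
A pose or a line that the arm cannot do raises manip.IKError and nothing moves.
- manip.sign_off(): hands the job in; it is judged then, once.
Readings, each from a call of its own:
- manip.get_time(): time.
- manip.get_joint_positions(): joint angles.
- manip.get_joint_vel(): joint speeds.
- manip.get_tau(): joint torques, N m.
- manip.get_position(): TCP position.
- manip.get_ee_rot(): TCP orientation.
- manip.get_contact_force(): force on the tool from outside, world axes, zero at the start.
- manip.get_torque(): the same for the moment, N m.
- manip.get_width(): finger opening in m.
- manip.get_grip_force(): force on a finger pad.
Only numpy, scipy, OpenCV 4.12 (cv2) and the standard library are available. Lean on these libraries where they do the work, as an engineer would, in place of code of your own. Each camera call takes 0.05 s, during which the arm holds its last target. There are 200 camera calls.

### The job

Put the little yellow-handled punch away: lay it flat on the floor of the wooden slide-top box, in the open part, then slide the lid shut by its red bar, over the sprung ridge and fully home, so that no gap is left at the end wall. The lid runs stiffly, so press it firmly until you feel the end wall, but creep over the last stretch: never slam it or press it against the end wall with more than about 30 N. Leave the other things on the bench where they are, and let go at the end.

Things in the scene. Friction and masses are not known exactly. Their poses are not given: they have to be found in the camera images.
- box: Dark wooden slide-top box, 240 x 110 x 52 mm, screwed to the bench. Origin: centre of its underside, on the bench. Its +x is the way the lid closes, +z up. Floor 6 mm thick; inside 80 mm wide (y -40 to 40). Each long wall has a groove for the lid, z 40 to 47, under a lip, z 47 to 52; the lips leave an 82 mm wide opening. Mouth at x = -120, end wall at x = 110.
- end_wall: End wall of the box, rigid, 10 mm thick, 110 mm wide, 52 mm high. Origin: centre of its underside, 115 mm from the box's origin along the box's +x; axes as the box's. The lid's nose stops against its inner face. A lid arriving at 15 mm/s meets it softly; at 30 mm/s it can already strike with about 30 N, faster is a slam.
- bay (a point): Point on the top of the box's floor in the middle of the part that is open at the start (between the lid's nose and the brass ridge: at least 84 mm long, 80 mm wide). Axes as the box's.
- home (a point): Point on the inner face of the end wall (110 mm along the box's +x, 42.5 mm above the bench) that the lid's nose reaches when fully home. Axes as the box's.
- nose (a point): Middle of the lid's leading edge, half-way through its thickness. The lid: pale wooden plate 230 x 92 x 5 mm, about 0.13 kg, loose in the grooves (1.5 mm play each side, 2 mm in height), axes as the box's; at the start drawn out 120 to 135 mm. A bead across its underside, 18.5 mm behind the nose and 4 mm proud, must pass over the brass ridge.
- bar (a point): Centre of the red push bar on the lid: 16 mm along the box's x, 60 mm along y, 24 mm high, 205 mm behind the lid's nose, 25 mm before its rear edge. It stands on the lid's top face, 45 to 47 mm above the bench (the drawn-out end may sag or rise by 3 mm). It can be pushed from behind with closed fingers or pinched from above.
- punch_mid (a point): Centre of the hand punch, which lies on the bench: 60 mm long, a square yellow handle 14 x 14 mm and 42 mm long and a steel shank 10 mm in diameter and 18 mm long. The point is half-way along and half-way up (7 mm above what it lies on). Its x runs along the punch towards the shank; the handle reaches from 30 mm behind to 12 mm ahead of the point. About 0.06 kg.
- last: Green shoe last, 150 mm long, 60 mm wide, 80 mm high, standing free. Origin: centre of its underside. Leave alone.
- jar: Amber glass jar with a steel cap, 60 mm in diameter, 75 mm high. Origin: centre of its underside. Leave alone.
- hammer: Shoemaker's hammer with a pale wooden handle, lying flat. Origin: on the bench, on its long axis (x, handle to -x). Leave alone.
- tin: Flat tin with a blue band, 70 mm in diameter, 40 mm high. Origin: centre of its underside. Leave alone.
- ridge_top (a point): Middle of the crest of the brass ridge: a round bar, 18 mm in diameter and 68 mm long in y, across the inside of the box, 27 mm before the end wall's face, crest 39.5 mm above the bench. It is sprung and yields downwards. Pushing the lid over it takes about 9 to 19 N in all, felt from about 17 mm before home; past it the lid goes on with its usual drag. Axes as the box's.
- mouth (a point): Middle of the box's open mouth, where the lid comes out, at the height of the groove's floor (40 mm above the bench). Axes as the box's. A hidden sprung bar under the lid, 45 mm inside the mouth, presses the lid up against the lips: it drags with about 5 to 11 N all along its way and stays wherever it is left.
Mind the look-alikes: they are no part of the job. Of the things that look like the part that bears punch_mid, the smallest one is meant. What is shaped like the part that bears nose but orange is not meant.

How it is judged:
By the outcome, as a careful person would: the job done as asked, in the order asked, and still so for the second after the job is handed in, with the robot touching nothing.
It also fails if it takes over 51 s, if anything falls off the work surface, if the arm or the gripper's body presses on something with over 40 N, if the wrist force passes 120 N, or if a joint passes its speed limit or range.

## Working session

There is one attempt and no reset: what is moved stays moved. The work goes in short steps, each a Python script; the robot and the scene stay as the last script left them, time stands still between calls to the robot, and variables do not carry over. Pictures are saved under pics/ and viewed, at most 10 in all, crops included, and the job is handed in when it is done.

```bash
mkdir -p pics
cat > h.py <<'E'
import numpy as np, cv2
from rig import manip
def ray(c,u,v):
    K=np.array([[c['fx'],0,c['cx']],[0,c['fy'],c['cy']],[0,0,1.]])
    p=cv2.undistortPoints(np.array([[[u,v]]],float),K,np.array([c['k1'],0,0,0,0.]))[0,0]
    T=np.array(c['cam_to_world']); return T[:3,3],T[:3,:3]@np.array([p[0],p[1],1.])
def at(c,u,v,z):
    o,d=ray(c,u,v); return o+d*(z-o[2])/d[2]
def proj(c,P):
    T=np.array(c['cam_to_world']); q=T[:3,:3].T@(np.array(P)-T[:3,3]); x=q[:2]/q[2]
    x=x*(1+c['k1']*(x@x)); return np.array([c['fx']*x[0]+c['cx'],c['fy']*x[1]+c['cy']])
def save(c,name,crop=None,s=1):
    im=c['image'][:,:,::-1]
    if crop: a,b,w,h=crop; im=im[b:b+h,a:a+w]
    cv2.imwrite('pics/'+name,cv2.resize(im,None,fx=s,fy=s,interpolation=cv2.INTER_CUBIC))
E
python3 - <<'E'
from h import *
import pickle
for n in('scene','top'):
    c=manip.camera(n); pickle.dump(c,open(n+'.pkl','wb')); save(c,n+'.png',s=1.25)
    print(n,c['fx'],c['k1'],np.round(c['cam_to_world'],3).tolist())
print(manip.get_time(), manip.get_ee_rot())
E
```

```text
scene 396.8146549464952 -0.08390949391322358 [[0.799, 0.423, -0.427, 0.986], [0.601, -0.585, 0.545, -0.527], [-0.019, -0.692, -0.721, 0.82], [0.0, 0.0, 0.0, 1.0]]
top 390.7505815622577 -0.026817602235884155 [[0.027, -0.989, 0.142, 0.436], [-0.999, -0.03, -0.021, 0.054], [0.025, -0.142, -0.99, 0.901], [0.0, 0.0, 0.0, 1.0]]
0.1 [-3.10234679e+00 -4.86039319e-01  3.12069134e-04]
```

View pics/top.png

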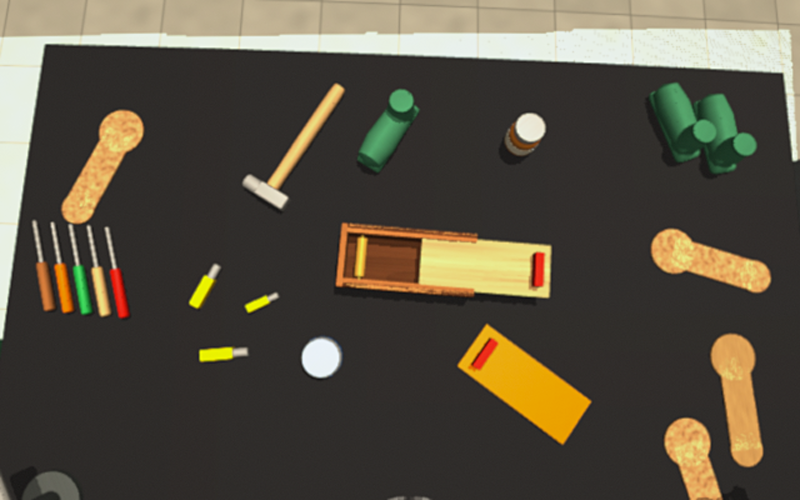

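View pics/scene.png

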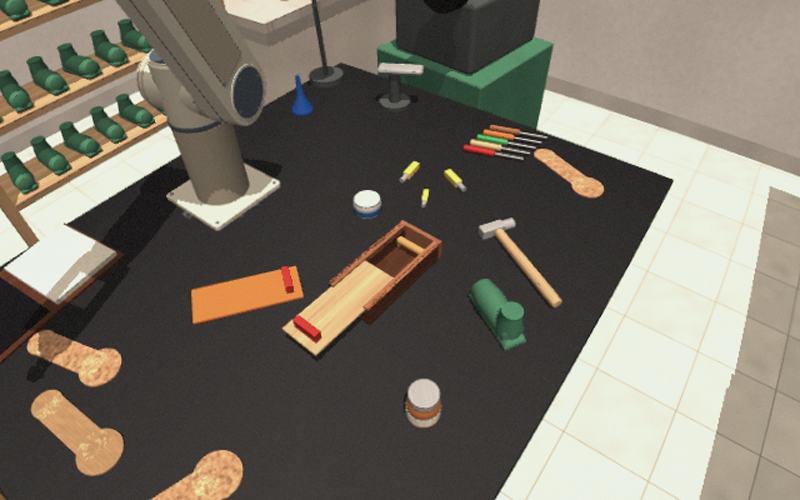

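Top view (800 px scale): yellow-handled candidates are at (205,286), (262,302) and (222,353), and the one at (262,302) looks smallest. The box runs from the end wall at (342,255) to the mouth at about (475,265), and the red bar is at (538,269). The orange lid at (525,383) is a decoy. Next is a close crop of each area.

Run:
```python
from h import *
import pickle
c=pickle.load(open('top.pkl','rb'))
save(c,'c1.png',(150,200,100,100),6); save(c,'c2.png',(260,170,190,75),4.2)
```

```text
(no output)
```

View pics/c1.png

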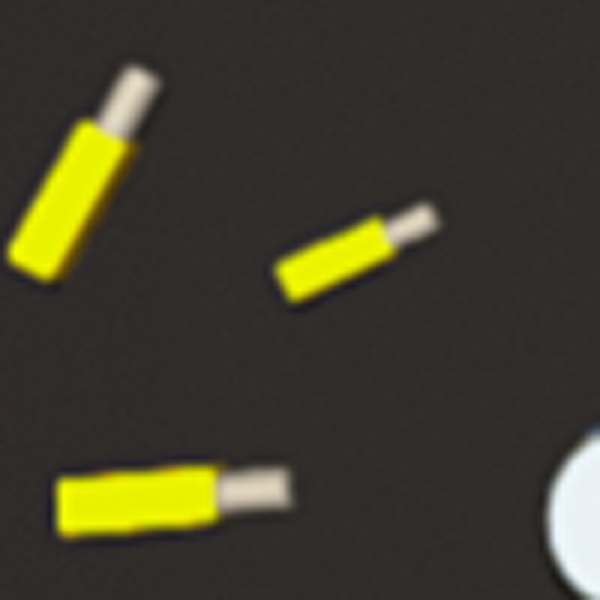

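View pics/c2.png

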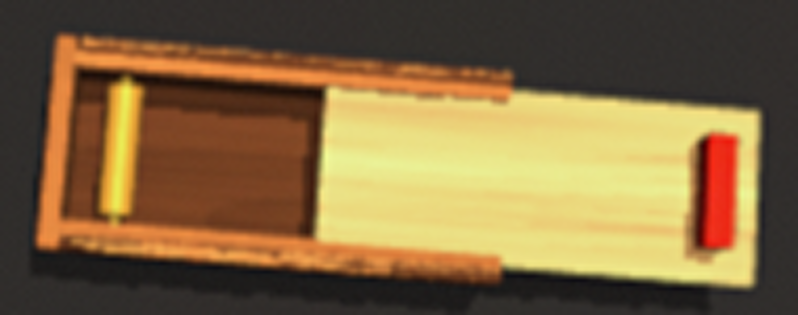

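The crop confirms the punch at top-view pixel (206,243) is clearly the smallest, about 28 px long against about 40 px for the others. Its handle end is at crop (284,285) and its shank tip at (437,216). In the box crop the outer corners are (57,36), (38,248), (513,72) and (500,282). The lid's nose edge is at about x=321, and the bar's top face spans (707,135) to (733,247).

Run:
```python
from h import *
import pickle
from scipy.optimize import least_squares
c=pickle.load(open('top.pkl','rb'))
def P(x,y,o,s,z): return at(c,(x+.5)/s-.5+o[0],(y+.5)/s-.5+o[1],z)
a=lambda x,y,z:P(x,y,(150,200),6,z); b=lambda x,y,z:P(x,y,(260,170),4.2,z)
r,f,t=a(284,285,.014),a(389,233,.014),a(435,216,.008)
print('punch',r,f,t,np.linalg.norm(f-r),np.linalg.norm(t-r),np.arctan2(*(t-r)[1::-1]))
cs=np.array([b(57,36,.052),b(38,248,.052),b(513,72,.052),b(500,282,.052)])[:,:2]
m=np.array([[.12,-.055],[.12,.055],[-.12,-.055],[-.12,.055]])
R=lambda q:np.array([[np.cos(q),-np.sin(q)],[np.sin(q),np.cos(q)]])
s=least_squares(lambda p:((R(p[2])@m.T).T+p[:2]-cs).ravel(),[.5,.03,1.5]); print('box',s.x,s.fun*1e3)
L=lambda p:R(s.x[2]).T@(p[:2]-s.x[:2])
print('nose',L(b(325,87,.0455)),L(b(317,240,.0455)))
bars=[L(b(x,y,.07)) for x,y in((707,135),(738,137),(733,247),(702,247))]; print('bar',bars,np.mean(bars,0))
print('rear',L(b(761,110,.0455)),L(b(754,287,.0455)))
print('ridge',L(b(121,145,.0395)))
```

```text
punch [0.43812467 0.30161965 0.014     ] [0.45857168 0.26373219 0.014     ] [0.46561085 0.24823888 0.008     ] 0.04305275780676255 0.06034067084638984 -1.0952936508465685
box [0.53193338 0.01682826 1.5232427 ] [-0.57274235 -0.08631035  0.75661738  0.13822475 -0.33083035  0.52508108
  0.14695532 -0.57699548]
nose [-0.02251427 -0.04063548] [-0.02379725  0.04024495]
bar [array([-0.21925231, -0.02718731]), array([-0.23541606, -0.02739948]), array([-0.23466248,  0.02943225]), array([-0.21868912,  0.03062693])] [-0.22700499  0.0013681 ]
rear [-0.25522002 -0.04653525] [-0.25435275  0.04753665]
ridge [ 0.08251247 -0.00224364]
```

```bash
cat >> h.py <<'E'
from scipy.spatial.transform import Rotation as Ro
BX=np.array([.53193,.01683]); BQ=1.52324
def W(x,y,z):
    c,s=np.cos(BQ),np.sin(BQ); return [BX[0]+c*x-s*y,BX[1]+s*x+c*y,z]
def down(yaw):  # tool x along yaw, z down
    x=np.array([np.cos(yaw),np.sin(yaw),0]);z=np.array([0,0,-1.]);return Ro.from_matrix(np.c_[x,np.cross(z,x),z]).as_rotvec()
def st(): print('t',manip.get_time(),np.round(manip.get_position(),4),np.round(manip.get_contact_force(),1),'w',round(manip.get_width(),4))
PQ=-1.095; M=np.array([.4518,.2749])-.004*np.array([np.cos(PQ),np.sin(PQ)])
E
python3 - <<'E'
from h import *
for k in(0,np.pi):
    for n,p,q in(('pick',[*M,.1],PQ),('place',W(.026,0,.1),BQ-np.pi)):
        s=manip.solve_ik(p,down(q+k)); print(n,k,None if s is None else np.round(s,2))
k=min((0,np.pi),key=lambda k:max([9] if (a:=manip.solve_ik([*M,.1],down(PQ+k))) is None or (b:=manip.solve_ik(W(.026,0,.1),down(BQ-np.pi+k))) is None else [abs(a[5]),abs(b[5])]))
print('k',k)
manip.move_to([*M,.12],down(PQ+k)); manip.command_gripper(.04,30); st()
c=manip.camera('top'); save(c,'pre.png',(130,170,150,110),5)
print('punch px', (proj(c,[*M,.014])-[130,170])*5)
manip.servo_line([*M,.024],rate=.1); st()
manip.command_gripper(0.0,30); st()
manip.servo_line([*M,.12],rate=.15); st()
E
```

```text
pick 0 None
place 0 None
pick 3.141592653589793 [0.53 0.52 1.93 0.   0.69 0.06]
place 3.141592653589793 [ 0.06  0.52  1.92 -0.    0.7   0.11]
k 3.141592653589793
t 3.825 [0.45   0.2785 0.12  ] [ 0.4 -0.6  0.5] w 0.0402
punch px [388.04643952 360.36560288]
t 4.9833 [0.4504 0.2787 0.0245] [-0.7 -0.2 -0.7] w 0.0401
t 5.3333 [0.4504 0.2787 0.0247] [-0.2 -1.2  7.3] w 0.013
t 6.125 [0.4495 0.2782 0.1195] [ 0.8 -0.  -1.4] w 0.0132
```

The grip reads 13 mm wide, so the punch is held. Placing it in the box, with the shank towards the mouth.

Run:
```python
from h import *
o=down(BQ)
manip.move_to(W(.030,0,.12),o); st()
manip.servo_line(W(.030,0,.040),rate=.12); st()
for z in(.034,.032,.031):
    manip.servo_line(W(.030,0,z),rate=.03); f=manip.get_contact_force(); 
    if f[2]>4: break
st()
manip.command_gripper(.032); st()
manip.servo_line(W(.030,0,.13),rate=.15)
manip.command_gripper(0.0)
manip.move_to(W(-.268,0,.13),o); st()
c=manip.camera('top'); save(c,'put.png',(260,170,190,75),4.2); st()
import pickle; pickle.dump(c,open('put.pkl','wb'))
c=manip.camera('scene'); save(c,'put2.png',(210,160,160,130),4)
```

```text
t 7.0917 [0.5329 0.0474 0.1195] [ 0.1 -0.3 -0.2] w 0.013
t 7.9083 [0.5337 0.0471 0.0403] [0.3 0.1 0.2] w 0.0134
t 8.7583 [0.5333 0.0468 0.0309] [-0.4  0.8 -0.8] w 0.0129
t 9.0833 [0.5334 0.0468 0.0311] [ 0.4 -0.2 -0.3] w 0.0319
t 11.4417 [ 0.5193 -0.2499  0.1299] [0.  0.5 0.4] w -0.0
t 11.4917 [ 0.5194 -0.2496  0.1299] [ 0.9 -0.5 -0.4] w 0.0
```

View pics/put.png

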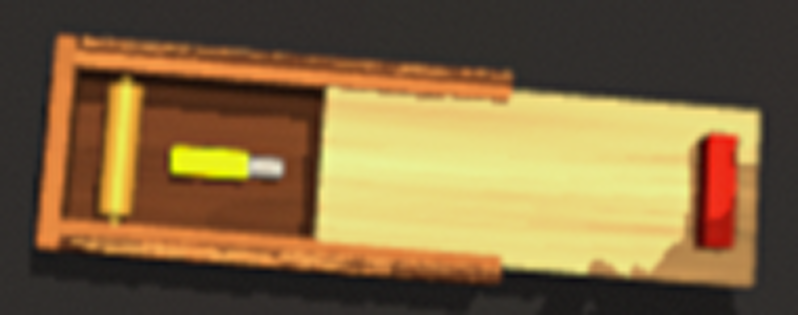

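View pics/put2.png

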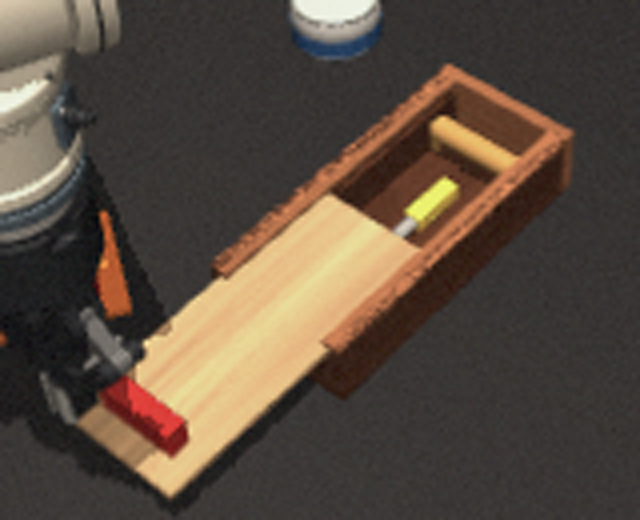

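The punch lies flat at crop (228,163), between the brass ridge and the lid's nose; the lid hasn't moved. Now pushing the lid from behind the bar with closed fingers.

Run:
```python
from h import *
c,s=np.cos(BQ),np.sin(BQ)
def fx(): 
    f=[manip.get_contact_force() for _ in range(1)]; f=np.mean(f,0); return -(f[0]*c+f[1]*s), f
def bx(): p=np.array(manip.get_position())[:2]-BX; return p@[c,s]
manip.servo_line(W(-.268,.001,.075),rate=.1); st()
for x in(-.250,-.220,-.18,-.15,-.138):
    manip.servo_line(W(x,.001,.075),rate=.04); r=fx(); print(x,round(bx(),4),round(r[0],1),np.round(r[1],1),manip.get_time())
    if r[0]>25: break
else:
  x=-.138
  while x<-.120:
    x+=.002; manip.servo_line(W(x,.001,.075),rate=.012); r=fx()
    print(round(x,4),round(bx(),4),round(r[0],1),round(r[1][2],1),round(manip.get_time(),2))
    if r[0]>22: break
```

```text
t 12.2417 [ 0.5184 -0.2508  0.0751] [-0.5 -0.5  0.4] w 0.0002
-0.25 -0.2498 -0.2 [0.1 0.2 0.5] 12.8417
-0.22 -0.2212 7.4 [ 0.1 -7.4 -1.4] 13.7417
-0.18 -0.1812 9.6 [-0.2 -9.6 -1.1] 14.8917
-0.15 -0.1511 8.4 [-0.4 -8.4 -1.4] 15.7917
-0.138 -0.1389 7.9 [-0.5 -7.9 -1.7] 16.2417
-0.136 -0.1372 10.3 -1.9 16.56
-0.134 -0.1353 10.3 -0.9 16.88
-0.132 -0.1333 9.1 -1.9 17.19
-0.13 -0.1313 10.6 -1.8 17.51
-0.128 -0.1293 9.9 -1.8 17.82
-0.126 -0.1274 10.7 -0.9 18.14
-0.124 -0.1259 13.8 -2.2 18.46
-0.122 -0.1242 16.9 -3.3 18.77
-0.12 -0.1223 17.0 -2.3 19.09
```

Run:
```python
from h import *
c,s=np.cos(BQ),np.sin(BQ)
def fx(): f=manip.get_contact_force(); return -(f[0]*c+f[1]*s), f
def bx(): p=np.array(manip.get_position())[:2]-BX; return p@[c,s]
x=-.120
while x<-.098:
    x+=.0015 if x<-.1135 else .0007; manip.servo_line(W(x,.001,.075),rate=.01); r=fx()
    print(round(x,4),round(bx(),4),round(r[0],1),round(r[1][2],1),round(manip.get_time(),2))
    if r[0]>22: break
```

```text
-0.1185 -0.1208 17.3 -3.6 19.39
-0.117 -0.1192 15.4 -3.5 19.69
-0.1155 -0.1175 15.5 -2.6 19.99
-0.114 -0.1158 13.4 -2.6 20.29
-0.1125 -0.1139 10.8 -2.2 20.59
-0.1118 -0.1132 11.5 -2.5 20.84
-0.1111 -0.1125 11.3 -1.9 21.09
-0.1104 -0.1122 12.6 -1.2 21.34
-0.1097 -0.1121 17.4 -2.3 21.59
-0.109 -0.112 22.2 -3.1 21.84
```

The ridge is behind it, and the lid stopped at x = -0.112 while the force climbed to 22 N, so that is the end wall. Backing off to check.

Run:
```python
from h import *
manip.servo_line(W(-.135,.001,.075),rate=.04); manip.servo_line(W(-.16,.001,.16),rate=.15); 
manip.move_to(W(-.30,0.0,.25),down(BQ)); st()
c=manip.camera('top'); save(c,'end.png',(255,165,150,90),5)
```

```text
t 24.0917 [ 0.5168 -0.2817  0.2484] [0.1 0.8 0. ] w -0.0001
```

View pics/end.png

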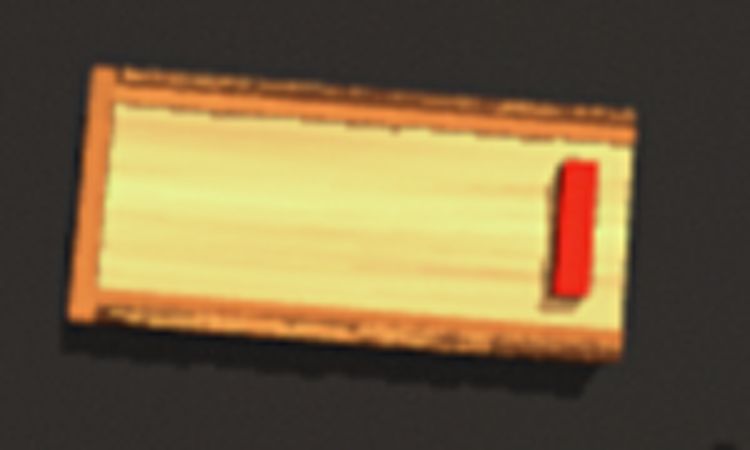

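The lid meets the end wall along its whole edge, crop (115,103) to (98,290), with no gap. Its rear edge is flush with the mouth at (628,235), and the robot is clear. Handing in.

```bash
python3 -c "
from rig import manip
print(manip.sign_off())"
```

```text
the job is handed in; nothing more can be done
None
```

The punch lies flat in the box and the lid is fully home with no gap at the end wall; the highest push force I read was about 22 N, and the job was handed in at about 24 s with the gripper clear.

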